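# Pack two parts into the stop corner of the kitting board

### The arm

A 7-joint arm with a two-finger parallel gripper is mounted at the origin on a cart in front of the work surface, level with it; the furniture and walls round the work are solid. World frame = base frame: x ahead of the robot, y to its left, z up, the work surface at z = 0. Lengths are in m, angles in rad, forces in N, time in s.
With the tool pointing down it reaches from about 0.35 to 0.9 m from the base axis. Payload 8.1 kg.
Tool frame: the origin (TCP) lies between the finger pads; the fingertips stand 22 mm ahead of it and the grasp point (between the pads) lies 3 mm ahead of it (arm.tip_reach is the distance from the TCP to the fingertips, in m); z points along the fingers, y is the line along which they close (so a half turn about z gives the same grasp; the last joint's range is limited). The gripper opens to 92 mm and grips with 3 to 60 N. Pads are 19 mm wide; open, the fingers measure 130 mm over their backs; the gripper's body (75 mm by 190 mm) begins 47 mm behind the grasp point.
Start: joints at [-1.252, 0.434, 0.025, 1.573, -0.012, 1.134, -0.075], TCP at [0.256, 0.57, 0.249] pointing down, gripper open.
Joint ranges: [-2.62, 2.62], [-0.44, 2.09], [-1.27, 1.32], [0.08, 2.57], [-1.32, 4.46], [0.12, 2], [-2.74, 2.74]. Speed limits (rad/s): [2.22, 2.22, 3.01, 3.01, 3.14, 3.14, 3.14].

### API

Orientations are given as a rotation vector (axis times angle).
In Python, from cell import telemetry, vision, job, arm gives the robot as it stands. The module is installed in compiled form; this text tells all that it offers.
- The arm moves only by the shell command python3 -m creep 'ROWS' [FORCE]. ROWS is text: rows parted by semicolons, each of 7 numbers parted by spaces: the finger opening in cm, from 0 to 9.18, then the shift along the tool's x, y, z in cm, then the turn, a rotation vector about the tool's x, y, z in degrees. A call has 1 to 5 rows; each row is the pose to reach, as a shift and turn from the pose commanded when the call began, along the tool's axes at that moment; what a row does not reach only later rows make up. A row lasts 1/8 s, in which the tool goes at most 62.5 mm and 10.7 degrees, less where a joint would pass 70% of its speed; a pose out of reach is approached as far as the arm can. A call with a gripper value outside its range is refused whole. The fingers move at their own pace and stop on an object; FORCE is the grip in N (left out, the last holds). Time passes only in rows, so rows that repeat a pose let the fingers close. It gives the time, the measured TCP pose, the force, the opening and the grip force at its end, in the units of the state.
- telemetry.observe(): the state, without advancing time (a new reading comes with each control period).
- vision.get_image(name): name is "scene" or "top"; returns the picture (480x640x3 uint8, red, green, blue); there is no depth.
- vision.camera_info(name): a dict with "fov_y" (degrees; the focal length in pixels is half the picture's height over the tangent of half this angle, whatever the lens; pixels are square), "cx", "cy" (the principal point, pixels), "extrinsics" (4x4, takes a point from camera to world coordinates). Camera axes: x right, y down, z forward; pixel columns grow to the right and rows downward; lengths in m; the calibration is good to about 2 mm. A picture is of the moment at which its call begins. camera_info takes no time and is no camera call.
- job.sign_off(): hands the job in; it is judged then, once.
The state is a dict: "clock": time; "joints": joint angles; "dq": joint speeds; "joint_efforts": joint torques, N m; "position": TCP position; "ee_rot": TCP orientation; "force": force on the tool from outside, world axes, zero at the start; "ft_torque": the same for the moment, N m; "width": opening from 0.0 (shut) to 1.0 (fully open); "gripper_force": force on a finger pad.
Only numpy, scipy, OpenCV 4.12 (cv2) and the standard library are available. Lean on these libraries where they do the work, as an engineer would, in place of code of your own. Each camera call takes 0.05 s, during which the arm holds its last target. There are 200 camera calls.

### The job

Lay out the parts kit on the blue board: first put the black finned heat sink flat on it and push it right into the corner between the two aluminium stops, its long side along the far stop. Then put the small black and yellow transformer upright beside it and push it square and snug against both the far stop and the heat sink. Let go of both.

Things in the scene. Friction and masses are not known exactly. Their poses are not given: they have to be found in the camera images.
- stop_board: Blue kitting board 220 x 220 x 6 mm, fixed. Origin: centre of its underside, on the table; heading within 0.3 rad. x points to the far stop, y to the left stop: aluminium bars 12 mm thick, 22 mm above the board's top. Inner faces at x = +95 mm (far stop, y -90 to +107) and y = +95 mm (left stop, x -90 to +95), meeting in the corner; the other two sides are open.
- heat_sink: Loose black heat sink, 40 mm (x) x 50 mm (y, long side) x 25 mm high, 90 g: 5 mm base, upright fins running along x. Origin: centre of its underside. Starts flat on the table right of the board. Grip across x (40 mm) or y (48 mm). Home: in the corner, y axis along the far stop, either way round; flush, its origin is at x = 75, y = 70, z = 6 mm in the board's frame.
- transformer: Loose transformer, black core, yellow winding, 37 mm (x) x 41 mm (y) x 30 mm high, 120 g. Origin: bottom centre, 3 mm below the surface it stands on. Starts upright, right of the board. Grip across x, at mid height. Home: right of the heat sink (the board's -y side), against it and the far stop, either side along the stop; flush with y along it, origin at x = 77, y = 25 mm in the board's frame.
Mind the look-alikes: they are no part of the job. Leave any green or pink look-alike of the transformer alone.

How it is judged:
On the way, in this order (a step that is already met when the one before it is completed fails the run):
1. the heat sink lies in the corner against both stops (within 10 mm of each, square within 10 degrees) before the transformer is packed against it (x of heat_sink in the frame of stop_board above 0.065 m and y of heat_sink in the frame of stop_board above 0.06 m and z of heat_sink in the frame of stop_board below 0.014 m and angle between heat_sink's own z axis and vertical below 0.15 rad and angle between the y axis of heat_sink and the y axis of stop_board, either way round below 0.1745 rad and linear speed of heat_sink below 0.02 m/s), for 0.2 s.
2. the transformer stands against the far stop and the heat sink (within 10 mm of each, square within 10 degrees), the heat sink still in the corner (all of step 1 and x of transformer in the frame of stop_board above 0.0645 m and horizontal distance between transformer and heat_sink below 0.0555 m and z of transformer in the frame of stop_board below 0.014 m and angle between transformer's own z axis and vertical below 0.15 rad and (angle between the y axis of transformer and the y axis of stop_board, either way round below 0.1745 rad or angle between the x axis of transformer and the y axis of stop_board, either way round below 0.1745 rad) and linear speed of transformer below 0.02 m/s), for 0.2 s.
At the end, for the whole second after the job is handed in: The heat sink lies flat on the board, within 10 mm of both stops, its long side within 10 degrees of the far stop's line; the transformer stands upright on the board, square within 10 degrees, within 10 mm of the far stop and of the heat sink; both are released and at rest (all of step 2); the robot touches nothing.
It also fails if it takes over 64 s, if anything falls off the work surface, if the arm or the gripper's body presses on something with over 40 N, if the wrist force passes 120 N, or if a joint passes its speed limit or range.

## Working session

There is one attempt and no reset: what is moved stays moved. The work goes in short steps, Python scripts to look and compute and a shell command to move; the robot and the scene stay as the last step left them, time stands still between calls to the robot, and variables do not carry over. Pictures are saved under pics/ and viewed, at most 10 in all, crops included, and the job is handed in when it is done.

```bash
mkdir -p pics
python3 - <<'E'
from cell import telemetry, vision, arm
import cv2,numpy as np
np.set_printoptions(precision=4,suppress=True)
for n in("scene","top"):
    im=vision.get_image(n); cv2.imwrite(f"pics/{n}0.png",im[:,:,::-1]); print(n,vision.camera_info(n))
s=telemetry.observe(); print(s,arm.tip_reach)
E
```

```text
scene {'fov_y': 51.86127213011779, 'cx': 311.77375820331304, 'cy': 233.70500087737975, 'extrinsics': array([[ 0.3927, -0.7116,  0.5825,  0.0032],
       [-0.9196, -0.2986,  0.2552, -0.3429],
       [-0.0077, -0.6359, -0.7717,  0.6904],
       [ 0.    ,  0.    ,  0.    ,  1.    ]])}
top {'fov_y': 43.95981458874111, 'cx': 314.9049384772791, 'cy': 234.88587342867723, 'extrinsics': array([[-0.0095, -0.9915,  0.1294,  0.3411],
       [-0.9999,  0.0108,  0.0094, -0.1323],
       [-0.0108, -0.1293, -0.9915,  1.1031],
       [ 0.    ,  0.    ,  0.    ,  1.    ]])}
{'clock': 0.1, 'joints': array([-1.2516,  0.4351,  0.025 ,  1.574 , -0.0116,  1.134 , -0.0751]), 'dq': array([-0.0001, -0.0003, -0.0003, -0.0029,  0.0011,  0.0007, -0.0017]), 'joint_efforts': array([  0.0029, -66.912 ,   0.988 , -31.5146,  -0.0604,   0.0374,
         0.0001]), 'position': array([0.2558, 0.5698, 0.248 ]), 'ee_rot': array([-0.6577, -3.0718,  0.0022]), 'force': array([-0.3321,  0.5639,  0.5408]), 'ft_torque': array([-0.0152, -0.0279, -0.0327]), 'gripper_force': 0.0, 'width': 0.9963673454732634} 0.022
```

View pics/top0.png

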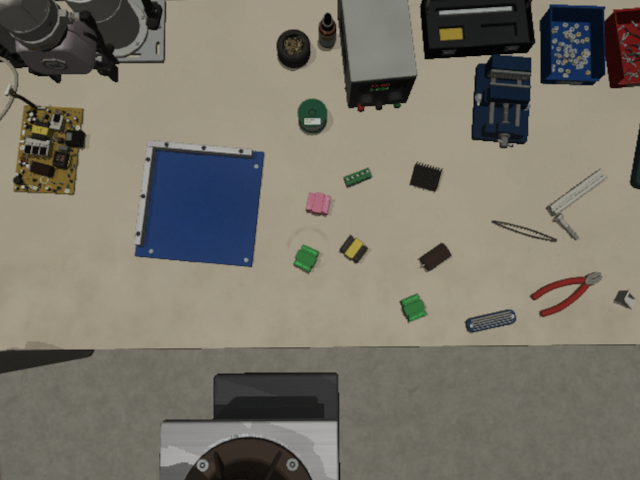

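View pics/scene0.png

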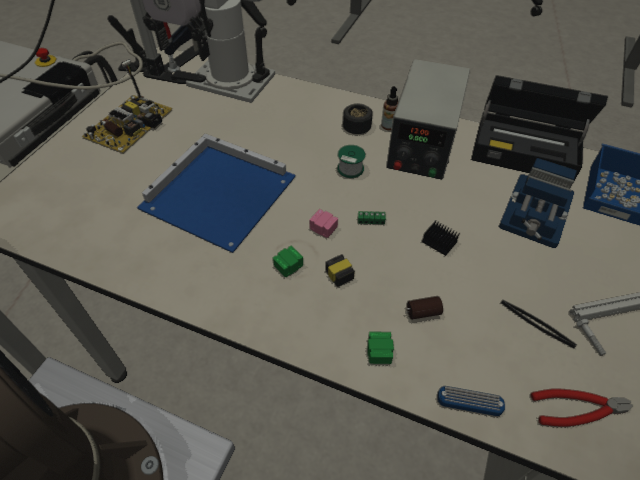

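The top view shows the board at about (200,205) with stops on its top and left sides. The heat sink is at (427,177) and the black/yellow transformer at (353,249). The scene view shows the same objects at (440,237) and (340,270). Next I'll measure them.

```bash
cat > h.py <<'E'
from cell import telemetry, vision, job, arm
import cv2,numpy as np
from scipy.spatial.transform import Rotation as R
np.set_printoptions(precision=4,suppress=True)
def ray(n,uv,z):
    c=vision.camera_info(n);T=c["extrinsics"];f=240/np.tan(np.radians(c["fov_y"]/2))
    uv=np.atleast_2d(uv).astype(float)
    d=np.c_[(uv[:,0]-c["cx"])/f,(uv[:,1]-c["cy"])/f,np.ones(len(uv))]@T[:3,:3].T
    return (T[:3,3]+d*((z-T[2,3])/d[:,2])[:,None])[:,:2]
def rect(P):  # metric min-area rect: centre, sides, angle of first side (deg)
    (c,s,a)=cv2.minAreaRect((P*1000).astype(np.float32)); return np.array(c),np.array(s),a
def blob(mask,box):
    m=np.zeros_like(mask);x0,y0,x1,y1=box;m[y0:y1,x0:x1]=mask[y0:y1,x0:x1]
    cs,_=cv2.findContours(m,cv2.RETR_EXTERNAL,cv2.CHAIN_APPROX_NONE)
    return max(cs,key=cv2.contourArea)[:,0]
def hsv(im): return cv2.cvtColor(im,cv2.COLOR_RGB2HSV)
def tool(p,rz=None): # world point -> tool shift in cm
    s=telemetry.observe();Q=R.from_rotvec(s["ee_rot"])
    return Q.inv().apply(np.array(p)-s["position"])*100
E
python3 - <<'E'
from h import *
ims={n:cv2.imread(f"pics/{n}0.png")[:,:,::-1].copy() for n in("top","scene")}
bx={"top":dict(b=(120,130,280,280),h=(400,150,455,205),t=(335,228,375,270)),
    "scene":dict(b=(120,130,310,260),h=(412,212,470,262),t=(318,248,362,290))}
tiles=[]
for n,im in ims.items():
    H=hsv(im);S,V=H[...,1],H[...,2]
    blue=((H[...,0]>100)&(H[...,0]<125)&(S>120)).astype(np.uint8)
    c=blob(blue,bx[n]["b"]);ap=cv2.approxPolyDP(c,4,True)[:,0]
    print(n,"board",rect(ray(n,c,.006)),ap.tolist(),(ray(n,ap,.006)*1000).round().tolist())
    dark=(V<75).astype(np.uint8)
    c=blob(dark,bx[n]["h"]); print(" sink z25,z0",rect(ray(n,c,.025)),rect(ray(n,c,0)))
    yel=((H[...,0]>20)&(H[...,0]<35)&(S>130)&(V>100)).astype(np.uint8)
    c=blob(yel,bx[n]["t"]); print(" yellow z27",rect(ray(n,c,.025)))
    c=blob(dark|yel,bx[n]["t"]); print(" transf z25",rect(ray(n,c,.025)))
    for k in"ht":
        x0,y0,x1,y1=bx[n][k]; tiles.append(cv2.resize(im[y0:y1,x0:x1],(390,290),interpolation=cv2.INTER_CUBIC))
cv2.imwrite("pics/z0.png",np.vstack([np.hstack(tiles[:2]),np.hstack(tiles[2:])])[:,:,::-1])
E
```

```text
top board (array([546.4299,  93.8233]), array([217.9252, 217.1572]), 84.2164077758789) [[156, 151], [144, 245], [137, 246], [135, 254], [251, 265], [262, 153], [244, 159]] [[648.0, 179.0], [469.0, 197.0], [467.0, 210.0], [452.0, 213.0], [429.0, -3.0], [642.0, -23.0], [631.0, 11.0]]
 sink z25,z0 (array([ 587.8366, -327.4085]), array([50.0092, 43.3872]), 73.57365417480469) (array([ 593.5596, -331.9324]), array([51.1689, 44.3934]), 73.57373809814453)
 yellow z27 (array([ 456.6261, -191.9372]), array([16.7312, 35.582 ]), 52.37979507446289)
 transf z25 (array([ 455.1746, -191.7186]), array([40.0173, 38.1426]), 52.52145004272461)
scene board (array([547.8842,  92.499 ]), array([218.4509, 218.6691]), 84.12420654296875) [[207, 147], [138, 208], [232, 251], [294, 175], [282, 176]] [[652.0, 180.0], [451.0, 210.0], [430.0, -3.0], [646.0, -24.0], [634.0, -4.0]]
 sink z25,z0 (array([ 583.614 , -330.9959]), array([54.3787, 58.4726]), 74.85896301269531) (array([ 605.4189, -330.5475]), array([56.4218, 60.6695]), 74.85900115966797)
 yellow z27 (array([ 460.1663, -191.8328]), array([16.2119, 35.1467]), 53.769222259521484)
 transf z25 (array([ 451.2818, -195.6428]), array([54.3617, 44.7841]), 53.15267562866211)
```

View pics/z0.png

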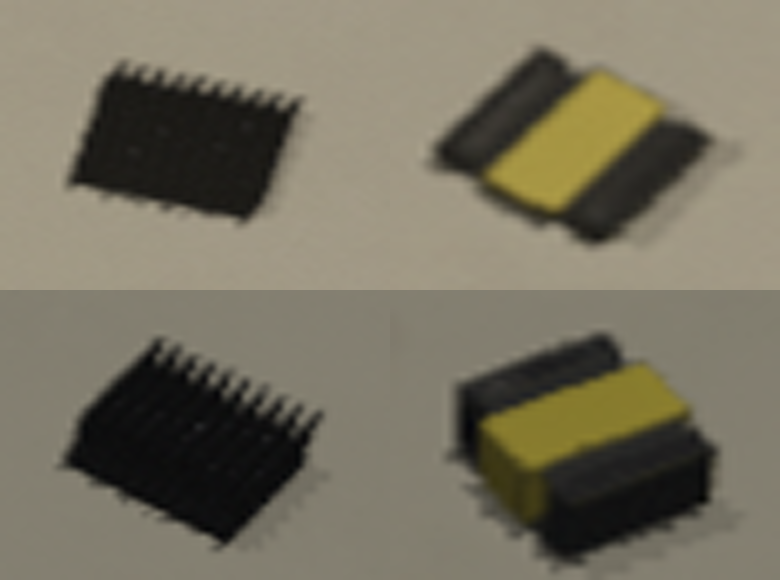

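Measurements agree across the two views and with the given sizes:

| Item | Centre (mm) | Orientation |
|---|---|---|
| Board | (547.5, 93.5) | yaw -5.8° |
| Heat sink | about (592, -330) | long side at 73.6° |
| Transformer | about (457, -192) | x (bar) along 142.4° |

Next I move over the heat sink.

```bash
cat >> h.py <<'E'
def goto(p,ang): # target TCP world (m), desired tool-y heading (deg): print shift cm and turn about tool z (deg)
    s=telemetry.observe();Q=R.from_rotvec(s["ee_rot"]);y=Q.apply([0,1,0])
    a=np.degrees(np.arctan2(y[1],y[0]));t=(a-ang+90)%180-90
    print("shift",tool(p),"turn z",round(t,1),"at",s["position"],"tilt",Q.apply([0,0,1]),"t",s["clock"],"F",s["force"])
E
python3 -m creep '9 -20.5 -20.7 0 0 0 0;9 -20.5 -20.7 0 0 0 0;9 -20.5 -20.7 0 0 0 0;9 -20.5 -20.7 0 0 0 0;9 -20.5 -20.7 0 0 0 0' 25
python3 -m creep '9 -20.5 -20.7 0 0 0 0;9 -20.5 -20.7 0 0 0 0;9 -20.5 -20.7 0 0 0 0;9 -20.5 -20.7 0 0 0 0;9 -20.5 -20.7 0 0 0 0'
python3 -m creep '9 -20.5 -20.7 0 0 0 0;9 -20.5 -20.7 0 0 0 0;9 -20.5 -20.7 0 0 0 0;9 -20.5 -20.7 0 0 0 0;9 -20.5 -20.7 0 0 0 0'
python3 -c "from h import *;goto([.592,-.330,.06],73.6)"
```

```text
clock: 0.72
position: [0.3588, 0.2942, 0.2486]
ee_rot: [0.662, 3.071, -0.001]
force: [-0.2, 0.3, 0.4]
width: 0.981
gripper_force: 0.0
clock: 1.35
position: [0.4608, 0.0216, 0.2488]
ee_rot: [0.662, 3.071, -0.0]
force: [0.4, 0.6, 0.9]
width: 0.983
gripper_force: 0.0
clock: 1.98
position: [0.5628, -0.2513, 0.2483]
ee_rot: [-0.661, -3.071, 0.001]
force: [0.7, 1.5, 0.2]
width: 0.976
gripper_force: 0.0
shift [-5.9077 -5.9509 18.8336] turn z -7.9 at [ 0.5628 -0.2513  0.2483] tilt [-0.0006 -0.0008 -1.    ] t 1.975 F [0.6757 1.5161 0.1679]
```

```bash
python3 -m creep '9 -5.9 -5.95 5 0 0 -7.9;9 -5.9 -5.95 11 0 0 -7.9;9 -5.9 -5.95 17 0 0 -7.9;9 -5.9 -5.95 20 0 0 -7.9;9 -5.9 -5.95 22.2 0 0 -7.9'
python3 -m creep '9 0 0 0 0 0 0;3.5 0 0 0 0 0 0;3.5 0 0 0 0 0 0;3.5 0 0 0 0 0 0;3.5 0 0 0 0 0 0' 25
python3 -c "from h import *;goto([.592,-.330,.025],73.6)"
```

```text
clock: 2.6
position: [0.5905, -0.3258, 0.0235]
ee_rot: [-0.444, -3.106, -0.002]
force: [0.1, -0.3, 0.1]
width: 0.98
gripper_force: 0.0
clock: 3.22
position: [0.5924, -0.3269, 0.0273]
ee_rot: [0.444, 3.109, -0.001]
force: [0.3, -1.0, 2.0]
width: 0.595
gripper_force: 1.7
shift [-0.0507 -0.3114  0.2288] turn z 0.1 at [ 0.5924 -0.3269  0.0273] tilt [ 0.0008 -0.0006 -1.    ] t 3.225 F [ 0.3022 -0.9748  1.9796]
```

```bash
python3 -m creep '3.5 0 0 0 0 0 0;3.5 0 0 0 0 0 0;3.5 0 0 0 0 0 0' 25
python3 -c "
from h import *
ti=[]
for n,b in(('top',(380,130,480,230)),('scene',(390,170,490,270))):
    im=vision.get_image(n);x0,y0,x1,y1=b;ti.append(cv2.resize(im[y0:y1,x0:x1],(400,400),interpolation=cv2.INTER_CUBIC))
cv2.imwrite('pics/g1.png',np.hstack(ti)[:,:,::-1])"
```

```text
clock: 3.6
position: [0.5923, -0.3273, 0.0273]
ee_rot: [0.445, 3.109, -0.001]
force: [-0.6, -1.9, 5.9]
width: 0.531
gripper_force: 27.5
```

View pics/g1.png

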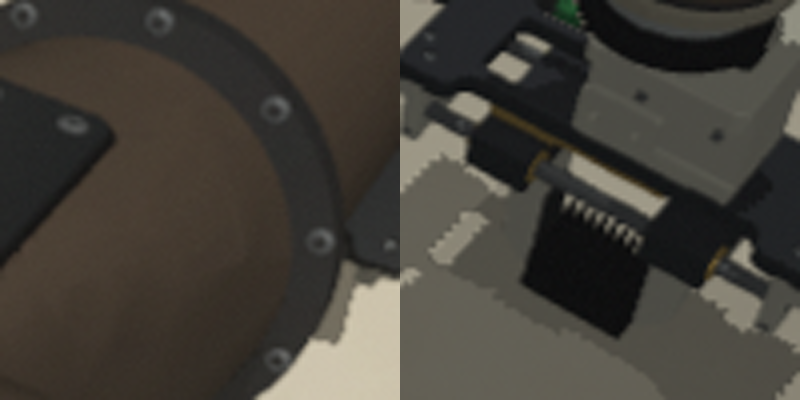

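The scene crop shows the fins clamped between the fingers at about (590,260), and the 48.9 mm opening matches the part's 48 mm. I'll lift and carry it over the board.

```bash
python3 -m creep '3.5 0 0 -3 0 0 0;3.5 0 0 -8 0 0 0;3.5 0 0 -13 0 0 0'
python3 -c "from h import *;goto([.601,.126,.16],84.2)"
```

```text
clock: 4.08
position: [0.5917, -0.3258, 0.1573]
ee_rot: [-0.444, -3.108, -0.002]
force: [1.1, 0.7, -1.9]
width: 0.532
gripper_force: 27.4
shift [11.7567 43.6311 -0.217 ] turn z -10.5 at [ 0.5917 -0.3258  0.1573] tilt [-0.0016  0.0013 -1.    ] t 4.075 F [ 1.0501  0.7498 -1.9337]
```

```bash
python3 -m creep '3.5 1.2 4.4 0 0 0 0;3.5 2.8 10.3 0 0 -2;3.5 4.4 16.3 0 0 0 -5' ; python3 -m creep '3.5 1.2 4.4 0 0 0 0;3.5 2.8 10.3 0 0 0 0;3.5 4.4 16.3 0 0 0 0;3.5 6 22.3 0 0 0 0;3.5 7.6 28.3 0 0 0 0'
python3 -c "from h import *;goto([.601,.126,.16],84.2)"
```

```text
clock: 4.7
position: [0.5979, -0.0311, 0.1564]
ee_rot: [-0.444, -3.109, -0.001]
force: [0.8, 1.0, -1.2]
width: 0.531
gripper_force: 27.4
shift [ 4.1027 15.1724 -0.3499] turn z -10.5 at [ 0.5979 -0.0311  0.1564] tilt [-0.0007  0.0006 -1.    ] t 4.7 F [ 0.7819  0.9558 -1.1903]invalid input
```

```bash
python3 -m creep '3.5 1.6 6 0 0 0 -5;3.5 3.1 11.5 2 0 0 -10;3.5 4.1 15.15 6 0 0 -10.5;3.5 4.1 15.15 9 0 0 -10.5;3.5 4.1 15.15 10 0 0 -10.5'
python3 -m creep '3.5 0 0 0 0 0 0;3.5 0 0 0 0 0 0'
python3 - <<'E'
from h import *
goto([.601,.126,.0345],84.2)
ti=[]
for n,b in(('top',(100,110,300,290)),('scene',(110,80,330,278))):
    im=vision.get_image(n);x0,y0,x1,y1=b;ti.append(cv2.resize(im[y0:y1,x0:x1],(400,360),interpolation=cv2.INTER_CUBIC))
cv2.imwrite('pics/g2.png',np.hstack(ti)[:,:,::-1])
E
```

```text
clock: 5.32
position: [0.5998, 0.1236, 0.0546]
ee_rot: [-0.156, -3.134, 0.002]
force: [0.2, -0.6, -1.6]
width: 0.531
gripper_force: 27.4
clock: 5.58
position: [0.6025, 0.1226, 0.058]
ee_rot: [0.16, 3.136, 0.001]
force: [0.2, 0.6, -0.8]
width: 0.531
gripper_force: 27.4
shift [0.1914 0.3227 2.3511] turn z -0.0 at [0.6025 0.1226 0.058 ] tilt [ 0.0019  0.0003 -1.    ] t 5.575 F [ 0.1734  0.5653 -0.8461]
```

View pics/g2.png

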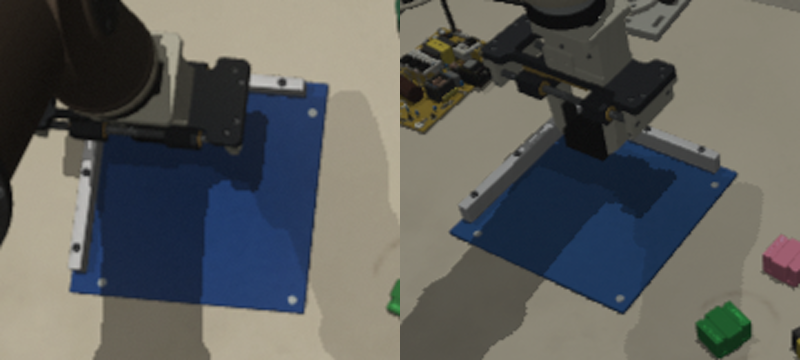

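The crops show the sink held square above the board, inside both stops, with the left finger clear of the left stop. I'll lower it and slide it to the far stop.

```bash
python3 -m creep '3.5 0 0 1.2 0 0 0;3.5 0 0 2.35 0 0 0;3.5 0 0 2.35 0 0 0;3.5 -0.6 0 2.35 0 0 0;3.5 -1.2 0 2.35 0 0 0'
python3 -m creep '3.5 -0.3 0 0 0 0 0;3.5 -0.6 0 0 0 0 0;3.5 -0.8 0 0 0 0 0;3.5 -0.8 0 0 0 0 0'
python3 -m creep '3.5 -0.2 0 0 0 0 0;3.5 -0.2 0 0 0 0 0'
```

```text
clock: 6.3
position: [0.614, 0.122, 0.0331]
ee_rot: [-0.158, -3.138, 0.0]
force: [-0.8, -1.1, -0.6]
width: 0.535
gripper_force: 25.0
clock: 6.8
position: [0.6216, 0.1212, 0.0332]
ee_rot: [0.158, 3.138, 0.0]
force: [0.2, 0.1, -0.8]
width: 0.532
gripper_force: 25.0
clock: 7.05
position: [0.6236, 0.1211, 0.0333]
ee_rot: [0.158, 3.137, 0.0]
force: [0.2, 0.5, -1.7]
width: 0.537
gripper_force: 25.0
```

```bash
python3 -m creep '3.5 -0.2 0 0 0 0 0;3.5 -0.2 0 0 0 0 0'
python3 -m creep '3.5 -0.2 0 0 0 0 0;3.5 -0.2 0 0 0 0 0'
```

```text
clock: 7.3
position: [0.6252, 0.1209, 0.0331]
ee_rot: [-0.158, -3.137, 0.0]
force: [-0.8, 0.7, -0.1]
width: 0.533
gripper_force: 25.0
clock: 7.55
position: [0.6254, 0.1208, 0.0327]
ee_rot: [-0.157, -3.134, 0.0]
force: [-6.8, 0.3, 1.5]
width: 0.535
gripper_force: 25.0
```

Contact with the far stop reads 6.8 N at board x of about 74.7, as expected. I'll release and then push from the right with closed fingers.

```bash
python3 -m creep '6.2 0.1 0 0 0 0 0;6.2 0.1 0 0 0 0 0;6.2 0.1 0 -2 0 0 0;6.2 0.1 0 -5 0 0 0;6.2 0.1 0 -6 0 0 0'
python3 -m creep '0.2 0 -2.7 0 0 0 0;0.2 0 -5.6 0 0 0 0;0.2 0 -5.6 0 0 0 0;0.2 0 -5.6 0 0 0 0;0.2 0 -5.6 0 0 0 0'
python3 -m creep '0.2 0 0 0 0 0 0;0.2 0 0 0 0 0 0;0.2 0 0 0 0 0 0'
python3 - <<'E'
from h import *
goto([.619,.066,.032],84.2)
ti=[]
for n,b in(('top',(100,110,300,290)),('scene',(110,80,330,278))):
    im=vision.get_image(n);x0,y0,x1,y1=b;ti.append(cv2.resize(im[y0:y1,x0:x1],(400,360),interpolation=cv2.INTER_CUBIC))
cv2.imwrite('pics/g3.png',np.hstack(ti)[:,:,::-1])
E
```

```text
clock: 8.18
position: [0.6282, 0.1209, 0.0964]
ee_rot: [0.158, 3.133, 0.002]
force: [-0.4, -0.2, -1.0]
width: 0.675
gripper_force: 0.0
clock: 8.8
position: [0.6209, 0.0665, 0.0932]
ee_rot: [0.156, 3.138, 0.001]
force: [-0.5, 0.0, 0.5]
width: 0.18
gripper_force: 0.0
clock: 9.18
position: [0.6208, 0.0652, 0.0932]
ee_rot: [0.158, 3.138, -0.0]
force: [-0.1, -0.1, 0.2]
width: 0.025
gripper_force: 0.0
shift [0.1902 0.0587 6.119 ] turn z 0.0 at [0.6208 0.0652 0.0932] tilt [ 0. -0. -1.] t 9.175 F [-0.1111 -0.0899  0.1679]
```

View pics/g3.png

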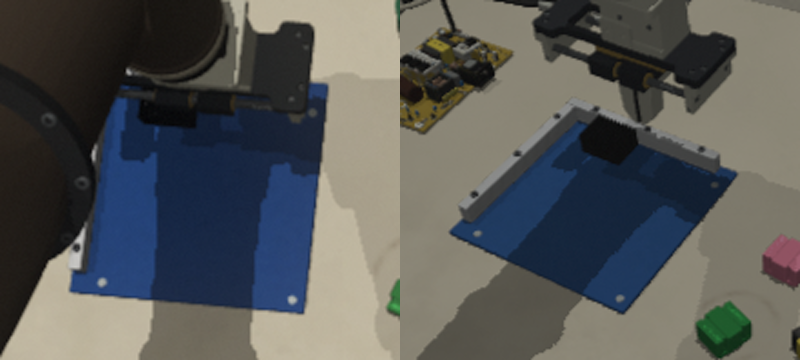

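The sink sits square against the far stop, and the closed fingers are to its right. I'll descend and push left.

```bash
python3 -m creep '0.1 0.1 0 3 0 0 0;0.1 0.1 0 5 0 0 0;0.1 0.1 0 6.1 0 0 0;0.1 0.1 0 6.1 0 0 0;0.1 0.1 0.5 6.1 0 0 0'
python3 -m creep '0.1 0 0.6 0 0 0 0;0.1 0 1.2 0 0 0 0;0.1 0 1.8 0 0 0 0;0.1 0 2.4 0 0 0 0;0.1 0 3 0 0 0 0'
python3 -m creep '0.1 0 0.4 0 0 0 0;0.1 0 0.7 0 0 0 0;0.1 0 0.7 0 0 0 0'
python3 -m creep '0.1 0 0.2 0 0 0 0;0.1 0 0.2 0 0 0 0'
```

```text
clock: 9.9
position: [0.6209, 0.0697, 0.0329]
ee_rot: [0.16, 3.137, -0.0]
force: [-0.3, 0.2, 0.0]
width: 0.012
gripper_force: 0.0
clock: 10.52
position: [0.6234, 0.1003, 0.0323]
ee_rot: [0.158, 3.138, -0.0]
force: [-0.2, -1.9, 1.7]
width: 0.012
gripper_force: 0.7
clock: 10.9
position: [0.624, 0.1074, 0.0321]
ee_rot: [-0.157, -3.137, -0.0]
force: [0.2, 0.3, -0.7]
width: 0.012
gripper_force: 0.0
clock: 11.15
position: [0.6241, 0.1091, 0.0321]
ee_rot: [-0.158, -3.137, -0.0]
force: [-0.1, -0.8, 0.1]
width: 0.008
gripper_force: 0.0
```

```bash
python3 -m creep '0.1 0 0.2 0 0 0 0;0.1 0 0.2 0 0 0 0'
python3 -m creep '0.1 0 0.2 0 0 0 0;0.1 0 0.2 0 0 0 0'
```

```text
clock: 11.4
position: [0.6245, 0.1112, 0.0322]
ee_rot: [-0.158, -3.138, -0.0]
force: [-0.6, -0.4, 0.1]
width: 0.009
gripper_force: 0.0
clock: 11.65
position: [0.6247, 0.1132, 0.0322]
ee_rot: [0.158, 3.138, 0.0]
force: [0.9, -0.4, 1.1]
width: 0.013
gripper_force: 0.0
```

```bash
python3 -m creep '0.1 0 0.2 0 0 0 0;0.1 0 0.2 0 0 0 0'
python3 -m creep '0.1 0 0.2 0 0 0 0;0.1 0 0.2 0 0 0 0'
python3 -c "
from h import *
ti=[]
for n,b in(('scene',(130,100,290,244)),):
    im=vision.get_image(n);x0,y0,x1,y1=b;ti.append(cv2.resize(im[y0:y1,x0:x1],(640,576),interpolation=cv2.INTER_CUBIC))
cv2.imwrite('pics/g4.png',np.hstack(ti)[:,:,::-1])"
```

```text
clock: 11.9
position: [0.6248, 0.1136, 0.0323]
ee_rot: [-0.16, -3.137, 0.002]
force: [-0.4, -4.9, 2.2]
width: 0.012
gripper_force: 2.5
clock: 12.15
position: [0.6248, 0.1138, 0.0323]
ee_rot: [-0.162, -3.137, 0.005]
force: [-2.5, -9.4, 3.4]
width: 0.014
gripper_force: 5.0
```

View pics/g4.png

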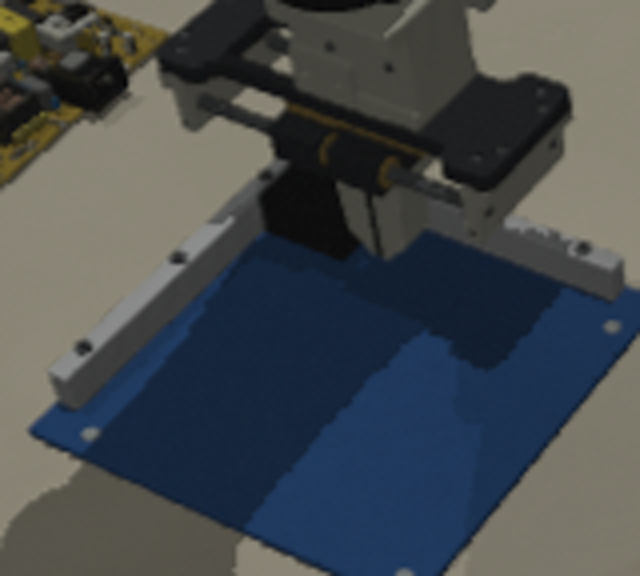

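The sink is home: pushing registers 9 N against the left stop, and the view shows it in the corner at about (310,210). I'll back off and go for the transformer.

```bash
python3 -m creep '0.1 0 -0.4 0 0 0 0;0.1 0 -0.8 0 0 0 0;0.1 0 -0.8 -4 0 0 0;2 0 -0.8 -10 0 0 0;6.5 0 -0.8 -12 0 0 0'
python3 -c "from h import *;goto([.457,-.192,.15],142.4);print(telemetry.observe()['joints'])"
```

```text
clock: 12.82
position: [0.6261, 0.1096, 0.1561]
ee_rot: [0.157, 3.132, 0.004]
force: [0.3, 0.4, -1.1]
width: 0.177
gripper_force: 0.0
shift [ 13.8089 -31.7046   0.4598] turn z -58.1 at [0.6261 0.1096 0.1561] tilt [ 0.0053  0.002  -1.    ] t 12.825 F [ 0.3175  0.3796 -1.1199]
[-0.4935  0.5467  0.3542  1.6794 -0.2247  0.9499  1.4143]
```

```bash
python3 -m creep '6.5 2.5 -6 0 0 0 10;6.5 5 -12 0 0 0 20;6.5 7.5 -17 0 0 0 30;6.5 10 -23 0 0 0 40;6.5 12 -28 0 0 0 50'
python3 -m creep '6.5 0 0 0 0 0 10;6.5 0 0 0 0 0 20;6.5 0 0 0 0 0 30;6.5 0 0 0 0 0 40;6.5 0 0 0 0 0 50'
python3 -c "from h import *;goto([.457,-.192,.1],-37.6);print(telemetry.observe()['joints'])"
```

```text
clock: 13.45
position: [0.4758, -0.1589, 0.1525]
ee_rot: [1.476, 2.772, 0.002]
force: [0.4, 0.3, 0.8]
width: 0.693
gripper_force: 0.0
clock: 14.08
position: [0.4771, -0.1571, 0.1523]
ee_rot: [-2.51, -1.89, -0.002]
force: [0.8, -0.7, -0.1]
width: 0.705
gripper_force: 0.0
shift [-3.9144 -0.9677  5.2288] turn z 21.5 at [ 0.4771 -0.1571  0.1523] tilt [ 0.0008  0.0006 -1.    ] t 14.075 F [ 0.7564 -0.7424 -0.078 ]
[-0.4287  0.4513  0.8767  2.034  -0.459   0.8608  0.427 ]
```

```bash
python3 -m creep '6.5 -2 -0.5 1 0 0 10;6.5 -3.9 -0.95 3 0 0 20;6.5 -3.9 -0.95 5 0 0 21.5;6.5 -3.9 -0.95 5 0 0 21.5;6.5 -3.9 -0.95 5 0 0 21.5'
python3 -c "from h import *;goto([.457,-.192,.025],-37.6)
im=vision.get_image('scene')[220:320,290:410];cv2.imwrite('pics/g5.png',cv2.resize(im,(720,600),interpolation=cv2.INTER_CUBIC)[:,:,::-1])"
```

```text
clock: 14.7
position: [0.4575, -0.1924, 0.1028]
ee_rot: [2.814, 1.397, 0.001]
force: [0.4, 0.1, 1.3]
width: 0.707
gripper_force: 0.0
shift [-0.003  -0.0669  7.7765] turn z 0.4 at [ 0.4575 -0.1924  0.1028] tilt [ 0.0007  0.0001 -1.    ] t 14.7 F [0.3887 0.1344 1.262 ]
```

View pics/g5.png

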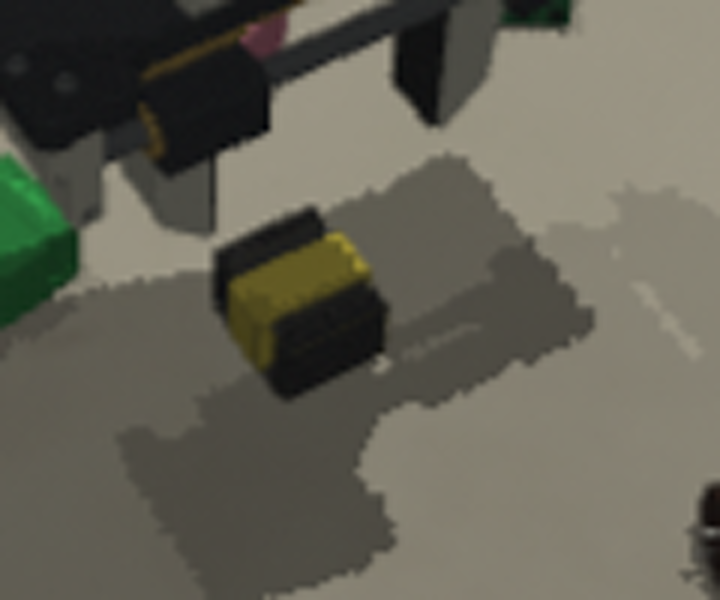

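The fingers straddle the transformer at about (300,300) along its yellow bar, and the green look-alike is clear. I'll descend and grip.

```bash
python3 -m creep '6.5 0 0 4 0 0 0.4;6.5 0 0 6.5 0 0 0.4;6.5 0 0 7.8 0 0 0.4;6.5 0 0 7.8 0 0 0.4;2.5 0 0 7.8 0 0 0.4' 25
python3 -m creep '2.5 0 0 0 0 0 0;2.5 0 0 0 0 0 0;2.5 0 0 0 0 0 0;2.5 0 0 0 0 0 0'
python3 -m creep '2.5 0 0 0 0 0 0;2.5 0 0 -3 0 0 0;2.5 0 0 -7 0 0 0;2.5 0 0 -11 0 0 0'
```

```text
clock: 15.38
position: [0.4576, -0.1928, 0.0251]
ee_rot: [2.819, 1.385, 0.002]
force: [0.2, 1.3, -0.1]
width: 0.643
gripper_force: 0.0
clock: 15.88
position: [0.4573, -0.1926, 0.0247]
ee_rot: [2.819, 1.385, 0.001]
force: [-0.4, 1.2, 7.0]
width: 0.4
gripper_force: 25.0
clock: 16.38
position: [0.4565, -0.1925, 0.1352]
ee_rot: [-2.819, -1.385, 0.001]
force: [-0.1, 0.1, -1.0]
width: 0.403
gripper_force: 25.0
```

```bash
python3 -c "from h import *
goto([.598,.036,.135],84.2)
im=vision.get_image('scene')[150:290,270:438];cv2.imwrite('pics/g6.png',cv2.resize(im,(720,600),interpolation=cv2.INTER_CUBIC)[:,:,::-1])"
```

```text
shift [26.73   -2.7716  0.0068] turn z 58.1 at [ 0.4565 -0.1925  0.1352] tilt [-0.001   0.0001 -1.    ] t 16.375 F [-0.1287  0.0803 -1.0424]
```

View pics/g6.png

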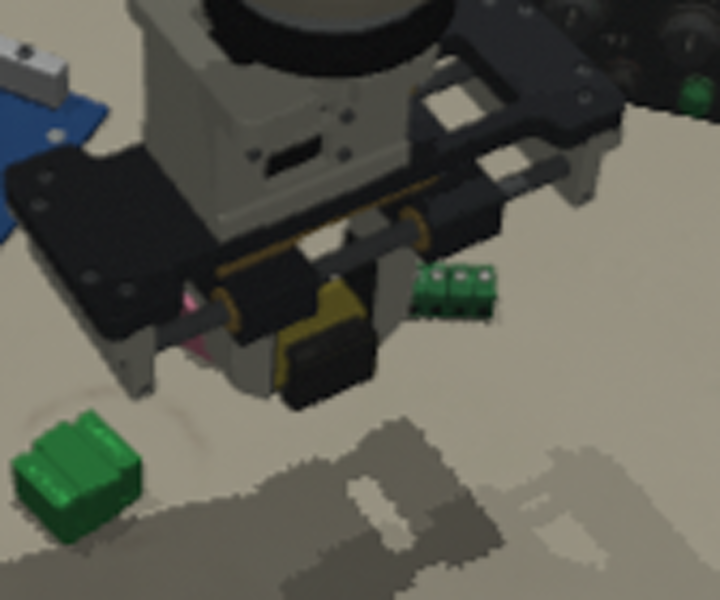

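The transformer is lifted and held upright across its yellow bar at 37 mm. I'll carry it to board (45, -4).

```bash
python3 -m creep '2.5 5 -1 0 0 0 8;2.5 10 -2 0 0 0 18;2.5 16 -3.2 0 0 0 28;2.5 22 -4.5 0 0 0 38;2.5 27 -5.5 0 0 0 48'
python3 -m creep '2.5 0 0 0 0 0 5;2.5 0 0 0 0 0 10;2.5 0 0 0 0 0 10'
python3 -c "from h import *;goto([.592,.085,.06],84.2);print(telemetry.observe()['joints'])"
```

```text
clock: 17.05
position: [0.579, 0.0577, 0.1337]
ee_rot: [-3.139, -0.113, 0.001]
force: [-0.1, -1.0, -0.6]
width: 0.402
gripper_force: 25.0
clock: 17.42
position: [0.5782, 0.0549, 0.1337]
ee_rot: [3.137, -0.154, -0.001]
force: [-0.3, -0.2, -0.4]
width: 0.402
gripper_force: 25.0
shift [ 1.0884 -3.1342  7.3673] turn z 0.2 at [0.5782 0.0549 0.1337] tilt [-0.0008 -0.0005 -1.    ] t 17.425 F [-0.3198 -0.1842 -0.4428]
[-0.9159  0.7988  1.2167  1.8725 -0.8475  1.1105 -1.0347]
```

```bash
python3 -m creep '2.5 1.1 -3.1 4 0 0 0.2;2.5 1.1 -3.1 7 0 0 0.2;2.5 1.1 -3.1 9 0 0 0.2;2.5 1.1 -3.1 10.1 0 0 0.2;2.5 1.1 -3.1 10.1 0 0 0.2'
python3 -m creep '2.5 0 0 0 0 0 0'
python3 -c "from h import *;goto([.592,.085,.0315],84.2);print(telemetry.observe()['joints'])
im=vision.get_image('scene')[100:240,130:298];cv2.imwrite('pics/g7.png',cv2.resize(im,(720,600),interpolation=cv2.INTER_CUBIC)[:,:,::-1])"
```

```text
clock: 18.05
position: [0.5923, 0.084, 0.0332]
ee_rot: [3.137, -0.162, -0.0]
force: [-0.9, 1.1, -0.7]
width: 0.402
gripper_force: 25.0
clock: 18.18
position: [0.5931, 0.0842, 0.0342]
ee_rot: [-3.137, 0.161, -0.002]
force: [-0.7, -0.7, -0.7]
width: 0.4
gripper_force: 25.0
shift [-0.1164 -0.0718  0.2722] turn z -0.1 at [0.5931 0.0842 0.0342] tilt [ 0.0015  0.0001 -1.    ] t 18.175 F [-0.6961 -0.7078 -0.7198]
[-0.8765  0.929   1.0777  1.8935 -1.0069  0.988  -0.9963]
```

View pics/g7.png

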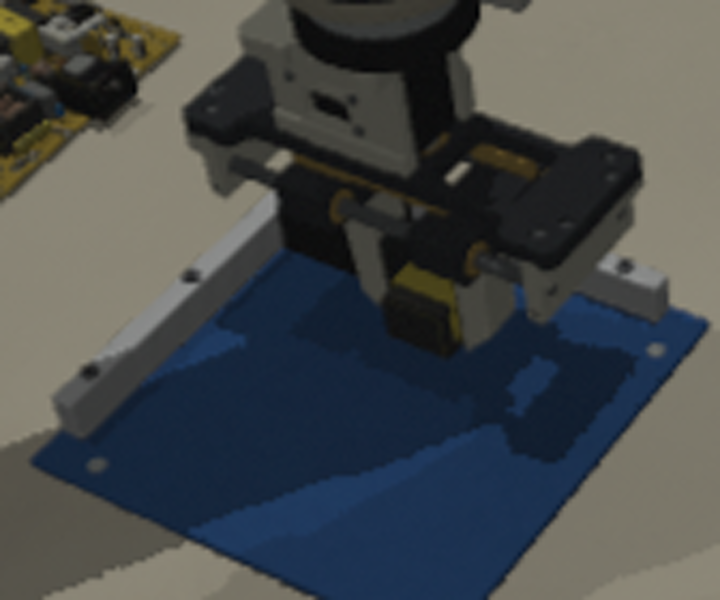

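The sink is in the corner at about (310,230), and the transformer is square at about (425,315) with the left finger clear of the sink. I'll lower it and slide it to the far stop.

```bash
python3 -m creep '2.5 0 0 0.2 0 0 0;2.5 0.6 0 0.2 0 0 0;2.5 1.2 0 0.2 0 0 0;2.5 1.8 0 0.2 0 0 0;2.5 2.2 0 0.2 0 0 0'
python3 -m creep '2.5 0.2 0 0 0 0 0;2.5 0.4 0 0 0 0 0;2.5 0.4 0 0 0 0 0'
python3 -m creep '2.5 0.2 0 0 0 0 0;2.5 0.2 0 0 0 0 0'
python3 -m creep '2.5 0 0 0 0 0 0'
```

```text
clock: 18.85
position: [0.6149, 0.0821, 0.0312]
ee_rot: [3.137, -0.161, 0.0]
force: [-0.6, 0.6, -1.1]
width: 0.403
gripper_force: 25.0
clock: 19.23
position: [0.6184, 0.0819, 0.0312]
ee_rot: [3.137, -0.161, 0.0]
force: [-0.0, -0.3, -0.6]
width: 0.401
gripper_force: 25.0
clock: 19.48
position: [0.6204, 0.0817, 0.0313]
ee_rot: [-3.137, 0.161, -0.0]
force: [0.4, 0.3, -0.3]
width: 0.402
gripper_force: 25.0
clock: 19.6
position: [0.6203, 0.0817, 0.0312]
ee_rot: [-3.137, 0.161, 0.0]
force: [-0.0, 1.0, -0.4]
width: 0.405
gripper_force: 25.0
```

```bash
python3 -m creep '2.5 0.15 0 0 0 0 0;2.5 0.15 0 0 0 0 0'
python3 -m creep '2.5 0.15 0 0 0 0 0;2.5 0.15 0 0 0 0 0'
```

```text
clock: 19.85
position: [0.6219, 0.0815, 0.0313]
ee_rot: [-3.137, 0.161, -0.0]
force: [0.2, -0.0, -1.1]
width: 0.4
gripper_force: 25.0
clock: 20.1
position: [0.6223, 0.0815, 0.031]
ee_rot: [-3.137, 0.161, 0.003]
force: [-4.8, 1.0, 0.6]
width: 0.397
gripper_force: 25.0
```

Contact again, at 4.8 N. I'll release and go to its right side.

```bash
python3 -m creep '5 -0.1 0 0 0 0 0;5 -0.1 0 0 0 0 0;5 -0.1 0 -2 0 0 0;5 -0.1 0 -5 0 0 0;5 -0.1 0 -6 0 0 0'
python3 -m creep '0.1 0 2.2 0 0 0 0;0.1 0 4.4 0 0 0 0;0.1 0 4.4 0 0 0 0;0.1 0 4.4 0 0 0 0;0.1 0 4.4 0 0 0 0'
python3 -m creep '0.1 0 0 0 0 0 0;0.1 0 0 2 0 0 0;0.1 0 0 5 0 0 0;0.1 0 0 5.9 0 0 0;0.1 0 0 5.9 0 0 0'
python3 -c "
from h import *
im=vision.get_image('scene');cv2.imwrite('pics/g8.png',im[:,:,::-1]);H=hsv(im)
y=((H[...,0]>20)&(H[...,0]<35)&(H[...,1]>130)&(H[...,2]>40)).astype(np.uint8)
c=blob(y,(180,130,290,230));print(rect(ray('scene',c,.033)),cv2.contourArea(c))"
```

```text
clock: 20.72
position: [0.6236, 0.081, 0.0941]
ee_rot: [-3.137, 0.161, -0.006]
force: [0.7, -0.2, -0.3]
width: 0.544
gripper_force: 0.0
clock: 21.35
position: [0.6178, 0.0383, 0.0908]
ee_rot: [-3.137, 0.16, 0.001]
force: [-0.6, -0.2, 0.2]
width: 0.051
gripper_force: 0.0
clock: 21.98
position: [0.6174, 0.0376, 0.0315]
ee_rot: [3.137, -0.161, -0.002]
force: [0.6, -1.6, 0.3]
width: 0.011
gripper_force: 0.0
(array([616.9942,  73.11  ]), array([55.938 , 21.4196]), 62.62963104248047) 90.5
```

```bash
python3 -m creep '0.1 0 -0.5 0 0 0 0;0.1 0 -1 0 0 0 0;0.1 0 -1.6 0 0 0 0;0.1 0 -2.2 0 0 0 0;0.1 0 -2.8 0 0 0 0'
python3 -m creep '0.1 0 -0.3 0 0 0 0;0.1 0 -0.6 0 0 0 0;0.1 0 -0.6 0 0 0 0'
python3 -m creep '0.1 0 -0.2 0 0 0 0;0.1 0 -0.2 0 0 0 0'
python3 -m creep '0.1 0 -0.2 0 0 0 0;0.1 0 -0.2 0 0 0 0'
```

```text
clock: 22.65
position: [0.6207, 0.0661, 0.0323]
ee_rot: [-3.137, 0.161, -0.0]
force: [0.1, -1.2, 0.8]
width: 0.011
gripper_force: 0.6
clock: 23.02
position: [0.6212, 0.0719, 0.0321]
ee_rot: [-3.137, 0.16, 0.0]
force: [-0.8, -0.0, -0.4]
width: 0.012
gripper_force: 0.0
clock: 23.28
position: [0.6214, 0.0737, 0.0321]
ee_rot: [-3.137, 0.161, 0.0]
force: [-0.3, 0.1, -0.3]
width: 0.012
gripper_force: 0.0
clock: 23.52
position: [0.6217, 0.0757, 0.0322]
ee_rot: [-3.137, 0.161, 0.0]
force: [-1.4, 0.9, -0.4]
width: 0.008
gripper_force: 0.0
```

```bash
python3 -m creep '0.1 0 -0.2 0 0 0 0;0.1 0 -0.2 0 0 0 0'
python3 -m creep '0.1 0 -0.2 0 0 0 0;0.1 0 -0.2 0 0 0 0'
```

```text
clock: 23.78
position: [0.6219, 0.0762, 0.0326]
ee_rot: [3.136, -0.163, 0.001]
force: [-1.2, -5.6, 3.0]
width: 0.011
gripper_force: 2.6
clock: 24.02
position: [0.6221, 0.0766, 0.033]
ee_rot: [3.134, -0.165, 0.002]
force: [-1.7, -9.5, 5.7]
width: 0.014
gripper_force: 4.9
```

Snug, at 9.5 N exactly where expected. I'll back off, move clear and verify numerically.

```bash
python3 -m creep '0.1 0 0.5 0 0 0 0;0.1 0 1 0 0 0 0;0.1 0 1.2 -3 0 0 0;0.1 0 1.2 -9 0 0 0;0.1 0 1.2 -14 0 0 0' >/dev/null
python3 -m creep '0.1 -6 6 -2 0 0 0;0.1 -12 12 -4 0 0 0;0.1 -16 18 -6 0 0 0;0.1 -16 23 -6 0 0 0;0.1 -16 23 -6 0 0 0'
python3 -m creep '0.1 -6 6 0 0 0 0;0.1 -6 11 0 0 0 0;0.1 -6 11 0 0 0 0'
python3 - <<'E'
from h import *
B=np.array([547.5,93.5]);a=np.radians(-5.8);M=np.array([[np.cos(a),-np.sin(a)],[np.sin(a),np.cos(a)]])
bf=lambda P:(P*1000-B)@M
for n,z,bx in(('top',.031,(135,130,270,200)),('scene',.031,(180,120,290,230))):
    im=vision.get_image(n);cv2.imwrite(f'pics/e_{n}.png',im[:,:,::-1]);H=hsv(im)
    y=((H[...,0]>20)&(H[...,0]<35)&(H[...,1]>130)&(H[...,2]>40)).astype(np.uint8)
    blue=((H[...,0]>100)&(H[...,0]<125)&(H[...,1]>110))
    d=((H[...,2]<70)&~blue).astype(np.uint8)
    if y[bx[1]:bx[3],bx[0]:bx[2]].any():
        c=blob(y,bx);print(n,'yellow top (board mm)',rect(bf(ray(n,c,.033))/1))
    c=blob(d,bx);print(n,'dark',rect(bf(ray(n,c,z))))
    c=blob(d|y,bx);print(n,'both',rect(bf(ray(n,c,z))))
E
```

```text
clock: 25.28
position: [0.4368, -0.1466, 0.2329]
ee_rot: [-3.135, 0.163, -0.002]
force: [-0.0, -0.1, -0.1]
width: 0.013
gripper_force: 0.0
clock: 25.65
position: [0.3647, -0.2525, 0.233]
ee_rot: [-3.136, 0.175, -0.004]
force: [0.3, 0.3, -1.0]
width: 0.011
gripper_force: 0.0
top yellow top (board mm) (array([73460.6562, 26554.1172]), array([37600.9805, 17121.2754]), 89.80573272705078)
top dark (array([45774.8203,   606.5078]), array([ 98800.2422, 187475.9062]), 1.4592043161392212)
top both (array([45774.8203,   606.5078]), array([ 98800.2422, 187475.9062]), 1.4592043161392212)
scene yellow top (board mm) (array([72983.3984, 17821.1699]), array([58226.832 , 26766.9824]), 70.47563171386719)
scene dark (array([69972.4375, -8913.8984]), array([106718.6562, 225395.6875]), 16.271156311035156)
scene both (array([69972.4375, -8913.8984]), array([106718.6562, 225395.6875]), 16.271156311035156)
```

Run:
```python
from h import *
B=np.array([547.5,93.5]);a=np.radians(-5.8);M=np.array([[np.cos(a),-np.sin(a)],[np.sin(a),np.cos(a)]])
im=cv2.imread('pics/e_top.png')[:,:,::-1].copy()
H=hsv(im);print(H[150:180:6,150:215:6,1:].tolist())
d=((H[...,2]<60)&(H[...,1]<120)).astype(np.uint8)
for c in cv2.findContours(d[130:210,135:270],0,1)[0]:
    if cv2.contourArea(c)>40: print(cv2.contourArea(c),rect((ray('top',c[:,0]+[135,130],.031)*1000-B)@M/1000))
```

```text
[[[5, 194], [34, 30], [18, 28], [36, 28], [23, 33], [17, 45], [23, 55], [3, 74], [5, 143], [5, 152], [4, 208]], [[5, 196], [35, 29], [27, 28], [17, 30], [18, 28], [149, 193], [147, 174], [141, 148], [16, 31], [157, 112], [162, 120]], [[7, 141], [26, 29], [20, 26], [20, 26], [19, 27], [151, 198], [148, 196], [149, 198], [112, 57], [156, 103], [162, 121]], [[9, 87], [20, 25], [10, 25], [0, 24], [11, 23], [22, 57], [17, 59], [5, 47], [46, 39], [162, 112], [162, 120]], [[9, 58], [159, 112], [165, 124], [162, 121], [166, 120], [156, 93], [123, 60], [121, 57], [156, 85], [162, 118], [162, 118]]]
1050.5 (array([70.6815, 46.9383]), array([94.4451, 45.1352]), 88.83831787109375)
```

The combined block sits flush in the corner and square: its left edge is at y of about 94 mm, its far edge at x of about 93 mm, and the angle is 89°. The transformer's centre is at (73.5, 26.6), so I'm handing in.

```bash
python3 -c "from cell import job;print(job.sign_off())"
```

```text
the job is handed in; nothing more can be done
None
```

I handed the job in at about 26 s of the 64 s limit: the heat sink is in the corner against both stops, the transformer is square and snug against it and the far stop, and both are released; the system gave no verdict.

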